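# Consolidate two part-filled capacitor trays and stack the empty

### The job

Two parts trays on the bench are only part filled: move the lone capacitor into the empty pocket of the tray that already holds three, so that one tray is full with all four standing upright. Then put the emptied tray squarely on top of the stack of empty trays, seated inside the rim of the one below. Set things down rather than dropping them, and leave the other things on the bench where they are.

Things in the scene. Friction and masses are not known exactly. Their poses are not given: they have to be found in the camera images.
- tray_a: The fuller tray: grey plastic, 202 mm long (its x), 58 wide (y), 40 high (z up); origin under its centre. All four trays are alike, symmetric end for end. One row of 4 pockets, centres at x = -75, -27, 27, 75 mm, each 44 along x by 50 along y, floor at z = 7; one (any) is empty, three hold a capacitor. Walls 4 mm thick, rim at z = 40, dividers' tops at z = 36. Loose, about 180 g empty
- tray_b: The emptier tray, same shape: one pocket (any) holds a capacitor. Carry it by the middle divider at x = 0, a rib 10 mm thick across the whole width, top at z = 36, over the centre of mass: pinch it from above along the tray's x, a fingertip in each middle pocket, fingers not over 60 mm apart. The other dividers (x = -51, 51) are 4 mm thick. Origin under the centre, z up
- stack_top: Upper one of the stack of two empty trays, same shape and origin. Every tray has under its floor a foot, 176 x 36 mm and 3 mm high, that goes inside the rim of the tray below (194 x 50 mm inside: play 9 mm each way along x, 7 along y, about 0.08 rad in turn). The floor then rests on that rim: 37 mm from origin to origin. A half turn makes no difference
- stack_low: Lower one of the stack of two empty trays, standing on the table; same shape and origin
- cap_1: Aluminium can capacitor standing in tray_a: upright cylinder, diameter 35, height 82 mm, dark top with two low screw terminals (5 mm more), about 105 g; origin at the centre of its underside, z up. Its upper 49 mm are above the tray's rim. Neighbours may stand 48 mm away along the row: grasp across the row (along the tray's y), fingertips above the rim
- cap_2: Aluminium can capacitor standing in tray_a: upright cylinder, diameter 35, height 82 mm, dark top with two low screw terminals (5 mm more), about 105 g; origin at the centre of its underside, z up. Its upper 49 mm are above the tray's rim. Neighbours may stand 48 mm away along the row: grasp across the row (along the tray's y), fingertips above the rim
- cap_3: Aluminium can capacitor standing in tray_a: upright cylinder, diameter 35, height 82 mm, dark top with two low screw terminals (5 mm more), about 105 g; origin at the centre of its underside, z up. Its upper 49 mm are above the tray's rim. Neighbours may stand 48 mm away along the row: grasp across the row (along the tray's y), fingertips above the rim
- cap_4: Aluminium can capacitor standing in tray_b, the one to move: upright cylinder, diameter 35, height 82 mm, dark top with two low screw terminals (5 mm more), about 105 g; origin at the centre of its underside, z up. Its upper 49 mm are above the tray's rim. Neighbours may stand 48 mm away along the row: grasp across the row (along the tray's y), fingertips above the rim
- screwdriver: bystander: screwdriver with a red handle, 175 mm long, 27 thick, lying on the table between the trays; origin under its middle
- transformer: bystander: small mains transformer, 50 x 38 x 42 mm high, standing between the trays; origin under its centre
- solder_spool: bystander: spool of solder, 60 mm diameter, 41 high, standing; origin under its centre
- solder_gun: bystander: black pistol-shaped soldering gun lying on its side, about 220 mm long, 46 high; origin under its body
- tuning_cap: bystander: metal variable capacitor, 46 x 40 x 34 mm with a shaft up to 58 mm, on the table between the trays, nearer the robot; origin under its centre
Mind the look-alikes: they are no part of the job. What is shaped like the stack_low but blue is not meant.

How it is judged (in metres and radians):
On the way:
1. all four capacitors stand upright on the pocket floors of tray_a, let go (x of cap_1 in the frame of tray_a between -0.1 and 0.1 m and y of cap_1 in the frame of tray_a between -0.03 and 0.03 m and z of cap_1 in the frame of tray_a between 0.004 and 0.01 m and angle between each of cap_1, cap_2, cap_3, cap_4's own z axis and vertical below 0.1 rad and x of cap_2 in the frame of tray_a between -0.1 and 0.1 m and y of cap_2 in the frame of tray_a between -0.03 and 0.03 m and z of cap_2 in the frame of tray_a between 0.004 and 0.01 m and x of cap_3 in the frame of tray_a between -0.1 and 0.1 m and y of cap_3 in the frame of tray_a between -0.03 and 0.03 m and z of cap_3 in the frame of tray_a between 0.004 and 0.01 m and x of cap_4 in the frame of tray_a between -0.1 and 0.1 m and y of cap_4 in the frame of tray_a between -0.03 and 0.03 m and z of cap_4 in the frame of tray_a between 0.004 and 0.01 m and angle between tray_a's own z axis and vertical below 0.05 rad and height (world z) of tray_a below 0.004 m and contact force between the fingers and cap_4 below 0.1 N), for 0.2 s.
At the end, for the whole second after the job is handed in: Four capacitors upright (0.1 rad) on tray_a's pocket floors (3 mm), tray_a flat on the table; empty tray_b level on stack_top, foot inside its rim (37 mm up within 3 mm, 14 mm along, 11 mm across, square within 0.2 rad), stack_top still so on stack_low; all at rest (x of cap_1 in the frame of tray_a between -0.1 and 0.1 m and y of cap_1 in the frame of tray_a between -0.03 and 0.03 m and z of cap_1 in the frame of tray_a between 0.004 and 0.01 m and angle between each of cap_1, cap_2, cap_3, cap_4's own z axis and vertical below 0.1 rad and x of cap_2 in the frame of tray_a between -0.1 and 0.1 m and y of cap_2 in the frame of tray_a between -0.03 and 0.03 m and z of cap_2 in the frame of tray_a between 0.004 and 0.01 m and x of cap_3 in the frame of tray_a between -0.1 and 0.1 m and y of cap_3 in the frame of tray_a between -0.03 and 0.03 m and z of cap_3 in the frame of tray_a between 0.004 and 0.01 m and x of cap_4 in the frame of tray_a between -0.1 and 0.1 m and y of cap_4 in the frame of tray_a between -0.03 and 0.03 m and z of cap_4 in the frame of tray_a between 0.004 and 0.01 m and angle between each of tray_a, tray_b, stack_top's own z axis and vertical below 0.05 rad and height (world z) of tray_a below 0.004 m and z of tray_b in the frame of stack_top between 0.034 and 0.04 m and x of tray_b in the frame of stack_top between -0.014 and 0.014 m and y of tray_b in the frame of stack_top between -0.011 and 0.011 m and angle between the x axis of tray_b and the x axis of stack_top, either way round below 0.2 rad and z of stack_top in the frame of stack_low between 0.034 and 0.04 m and x of stack_top in the frame of stack_low between -0.014 and 0.014 m and y of stack_top in the frame of stack_low between -0.011 and 0.011 m and angle between the x axis of stack_top and the x axis of stack_low, either way round below 0.2 rad and linear speed of each of cap_1, cap_2, cap_3, cap_4, tray_a, tray_b, stack_top below 0.02 m/s); the robot touches nothing.
It fails at once if one of the five bystanders listed is pushed more than 30 mm out of place (distance of any of screwdriver, transformer, solder_spool, solder_gun, tuning_cap from where it was at the start of the episode above 0.03 m).
It fails at once if the capacitor is let fall, more than about 20 mm (over 0.6 m/s with no finger on it) (contact force between the fingers and cap_4 below 0.05 N and linear speed of cap_4 above 0.6 m/s).
It fails at once if the emptied tray is let fall, more than about 20 mm (over 0.6 m/s with no finger on it) (contact force between the fingers and tray_b below 0.05 N and linear speed of tray_b above 0.6 m/s).
It fails at once if a capacitor falls over (leans more than 0.8 rad) (angle between any of cap_1, cap_2, cap_3, cap_4's own z axis and vertical above 0.8 rad).
It also fails if it takes over 51 s, if anything falls off the work surface, if the arm or the gripper's body presses on something with over 40 N, if the wrist force passes 120 N, or if a joint passes its speed limit or range.

### The arm

A 7-joint arm with a two-finger parallel gripper is mounted at the origin on the work surface. World frame = base frame: x ahead of the robot, y to its left, z up, the work surface at z = 0. Lengths are in m, angles in degrees, forces in N, time in s.
With the tool pointing down it reaches from about 0.425 to 0.875 m from the base axis. Payload 4.7 kg.
Tool frame: the origin (TCP) lies at the very end of the fingers, on their centre line; the grasp point (between the pads) lies env.grip_point_offset behind it (env.grip_point_offset is the distance from the TCP to the grasp point, in m); z points along the fingers, y is the direction in which the jaws open and shut (so a half turn about z gives the same grasp; the last joint's range is limited). The gripper opens to 87 mm and grips with 3 to 60 N. Pads are 19 mm wide; open, the fingers measure 117 mm over their backs; the gripper's body (75 mm by 190 mm) begins 51 mm behind the grasp point.
Start: joints at [-68.635, 18.392, -4.016, 83.108, 1.295, 78.541, -3.26], TCP at [0.228, 0.609, 0.223] pointing down, gripper open.
Joint ranges: [-163.93, 163.93], [-17.29, 119.83], [-79.2, 71.16], [3.27, 140.29], [-89.18, 269.18], [5.43, 117.66], [-154.24, 154.24]. Speed limits (degrees/s): [147.25, 147.25, 180, 180, 180, 180, 180].

### API

Orientations are given as [roll, pitch, yaw] about the fixed x, y, z axes, in that order (R = Rz(yaw) Ry(pitch) Rx(roll)).
In Python, from cell import env gives the robot as it stands.
- The arm moves only by the tool send_rows, never from a script. Its argument "plan" is a list of rows, each a list of 7 numbers: the finger opening in mm, from 0 to 87, then the shift along the tool's x, y, z in mm, then the turn, a rotation vector about the tool's x, y, z in rad. A call has 1 to 12 rows; each row shifts and turns the commanded pose from where the row before left it, along the tool's axes as they then stand; what a row does not reach is not made up. A row lasts 1/10 s, in which the tool goes at most 50 mm and 8.59 degrees, less where a joint would pass 70% of its speed; a pose out of reach is approached as far as the arm can. A call is refused whole if a number of a shift passes 50 or a number of a turn 0.15, either way. A call with a gripper value outside its range is refused whole. The fingers move at their own pace and stop on an object; "grip_force" is the grip in N (left out, the last holds). Time passes only in rows, so rows that do not move let the fingers close. It gives the time, the measured TCP pose, the force and the opening at its end, in the units of the state.
- env.get_obs(): the state, without advancing time (a new reading comes with each control period).
- env.read_camera(name): name is "scene" or "side" or "wrist"; returns the picture (384x512x3 uint8, red, green, blue); there is no depth.
- env.get_calibration(name): a dict with "fx", "fy", "cx", "cy" (pixels), "k1" (the pictures are not rectified: a ray, as slopes to the right and down, at radius r is drawn at 1 + k1 r^2 times it, then the intrinsics apply), "extrinsics" (4x4, takes a point from camera to world coordinates). Camera axes: x right, y down, z forward; pixel columns grow to the right and rows downward; lengths in m; the calibration is good to about 2 mm. A picture is of the moment at which its call begins: read the wrist's pose just before it. get_calibration takes no time and is no camera call; for the wrist camera it gives the pose at the moment of the call.
- env.sign_off(): hands the job in, once; it reports no verdict.
Trained networks look in the newest picture that a camera, given by its name, has taken for a name from the list of things; names that differ only in an ending like _2 or _b are one class to them, and where a whole thing is asked for, a point or a joint stands for the part that bears it (a point fixed in the world has none). Each returns a list of dicts, best first, with "confidence" (0 to 1); they miss things now and then, are a little off and sometimes report something else, mostly with a low value. They report only what shows in the picture. A call takes as long as a camera call. They do not tell look-alikes from the thing itself.
- env.regions_of(camera, query): "region" (384x512 bool, what is visible of it) and "rect" ([left, top, right, bottom] in pixels, round what is visible of it).
The state is a dict: "time_s": time; "qpos": joint angles; "joint_velocities": joint speeds; "effort": joint torques, N m; "tool_pos": TCP position; "tool_rot": TCP orientation; "force": force on the tool from outside, world axes, zero at the start; "wrist_torque": the same for the moment, N m; "grip_width": finger opening in m.
Only numpy, scipy, OpenCV 4.12 (cv2) and the standard library are available. Lean on these libraries where they do the work, as an engineer would, in place of code of your own. Each camera call takes 0.05 s, during which the arm holds its last target. There are 200 camera calls.

## Working session

There is one attempt and no reset: what is moved stays moved. The work goes in short steps, Python scripts to look and compute and a tool call to move; the robot and the scene stay as the last step left them, time stands still between calls to the robot, and variables do not carry over. Pictures are saved under pics/ and viewed, about 8 in all and at most 12, crops included, and the job is handed in when it is done.

Besides the shell and the picture viewer there is one more tool, called as name(argument=value, ...), one argument or row to a line, values as JSON. send_rows: Moves the arm, as the interface text tells. Its arguments: {"type":"object","properties":{"plan":{"type":"array"},"grip_force":{"type":"number"}},"required":["plan"]}

```bash
ls; mkdir -p pics
python3 - <<'E'
from cell import env
import cv2
o=env.get_obs();print(o['time_s'],o['tool_pos'],o['tool_rot'],o['grip_width'],env.grip_point_offset)
for c in ['scene','side']:
    cv2.imwrite(f'pics/{c}0.png',env.read_camera(c)[:,:,::-1])
    k=env.get_calibration(c);print(c,k)
    for q in ['tray_a','stack_top','cap_1']:
        print(q,[(round(d['confidence'],2),[int(x) for x in d['rect']]) for d in env.regions_of(c,q)])
a=cv2.imread('pics/scene0.png');b=cv2.imread('pics/side0.png')
E
```

```text
pics
0.0 [0.22812894 0.60807867 0.22147173] [-1.79893135e+02  6.96566597e-03  1.59440244e+02] 0.08729634040021188 0.0187
scene {'fx': 426.62250981105353, 'fy': 426.62250981105353, 'cx': 254.2432368502736, 'cy': 193.23579620777474, 'k1': -0.1312409574298967, 'extrinsics': array([[ 0.72571506,  0.50515589, -0.46707085,  0.9964245 ],
       [ 0.68791323, -0.54327889,  0.48127272, -0.58017549],
       [-0.01063198, -0.67057108, -0.74176909,  0.83679278],
       [ 0.        ,  0.        ,  0.        ,  1.        ]])}
tray_a [(0.71, [303, 120, 367, 170]), (0.56, [262, 168, 341, 228])]
stack_top []
cap_1 [(0.88, [286, 164, 300, 194]), (0.71, [318, 182, 338, 209]), (0.56, [330, 126, 348, 154])]
side {'fx': 366.0590871805932, 'fy': 366.0590871805932, 'cx': 249.47045988792388, 'cy': 198.32133889963131, 'k1': -0.10798654726378472, 'extrinsics': array([[ 0.92492605, -0.29434667,  0.24056567,  0.27665167],
       [-0.38014482, -0.718345  ,  0.58264086, -0.61162083],
       [ 0.00131074, -0.63034951, -0.77631036,  0.75704576],
       [ 0.        ,  0.        ,  0.        ,  1.        ]])}
tray_a [(0.92, [184, 113, 252, 144]), (0.7, [220, 149, 296, 193])]
stack_top [(0.7, [247, 227, 338, 269])]
cap_1 [(0.85, [275, 136, 292, 162]), (0.6, [219, 106, 233, 126]), (0.55, [277, 122, 298, 147]), (0.51, [243, 151, 255, 176])]
```

```bash
python3 -c "
import cv2
for c in ['scene','side']:
    a=cv2.imread(f'pics/{c}0.png'); cv2.imwrite(f'pics/{c}0v.png',cv2.resize(a,(800,600),interpolation=cv2.INTER_CUBIC))"
```

```text
(no output)
```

View pics/scene0v.png

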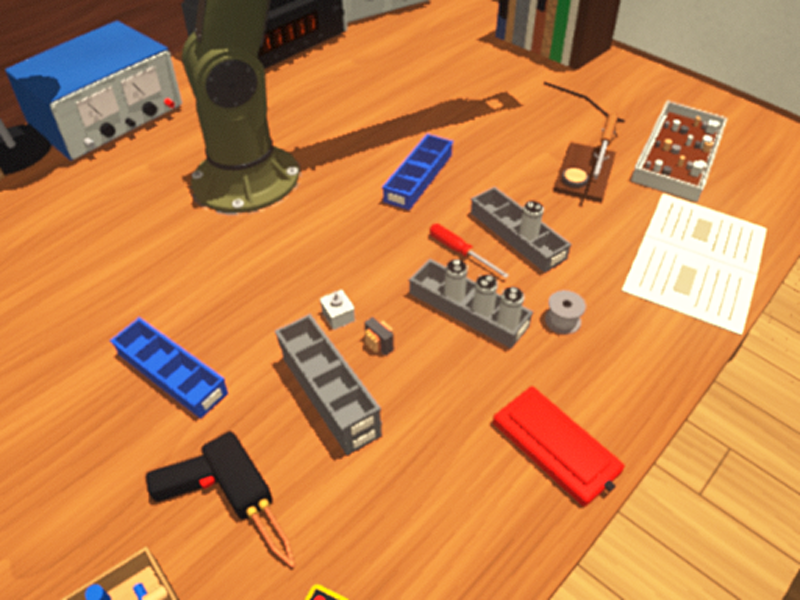

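View pics/side0v.png

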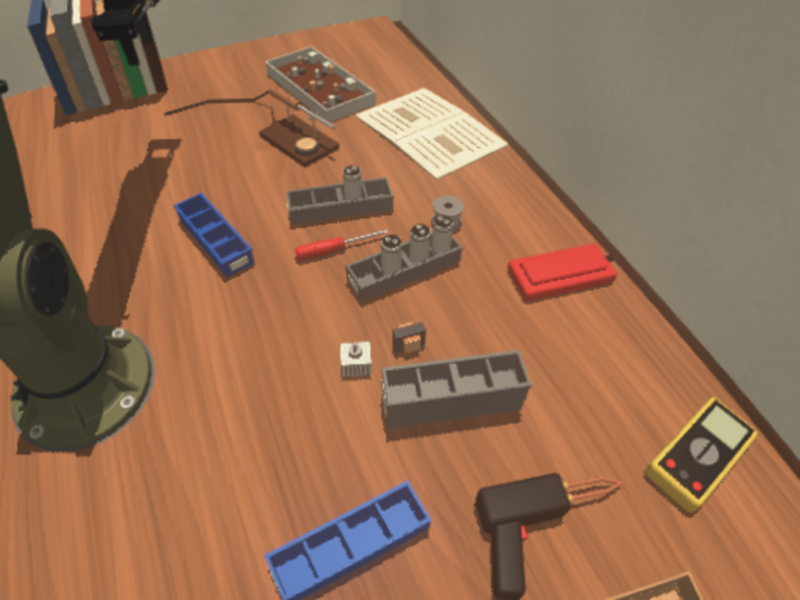

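Both trays with caps are visible: tray_b (lone cap) at about (520,228) in scene and tray_a at about (470,303), with its empty pocket at the robot end, (430,280). The stack is at (330,382) and the blue look-alikes lie apart. Next I'll fit box silhouettes to the network regions in both views.

```bash
cat > h.py <<'E'
import numpy as np, cv2
from scipy.optimize import minimize
from cell import env
def proj(K,P):
    E=np.linalg.inv(K['extrinsics']);p=np.asarray(P)@E[:3,:3].T+E[:3,3]
    s=p[:,:2]/p[:,2:];s=s*(1+K['k1']*(s**2).sum(1,keepdims=True))
    return s*[K['fx'],K['fy']]+[K['cx'],K['cy']]
def ray(K,uv,z):
    d=(np.asarray(uv,float)-[K['cx'],K['cy']])/[K['fx'],K['fy']];s=d.copy()
    for _ in range(20): s=d/(1+K['k1']*(s**2).sum(-1,keepdims=True))
    D=np.append(s,1)@K['extrinsics'][:3,:3].T;o=K['extrinsics'][:3,3]
    return o+D*(z-o[2])/D[2]
def w(pose,pts):
    x,y,t=pose;c,s=np.cos(t),np.sin(t);pts=np.asarray(pts,float)
    return np.c_[x+c*pts[:,0]-s*pts[:,1],y+s*pts[:,0]+c*pts[:,1],pts[:,2]]
def box(z0,z1,L=.202,W=.058): return [[a*L/2,b*W/2,z] for a in(-1,1) for b in(-1,1) for z in(z0,z1)]
def hullmask(pts,S=4):
    m=np.zeros((384*S,512*S),np.uint8);cv2.fillConvexPoly(m,cv2.convexHull(np.round((pts+.5)*S).astype(np.int32)),1);return m>0
def fit(masks,z0,z1,init):
    "masks: list of (K,region)"
    H=[(K,hullmask(np.argwhere(r)[:,::-1].astype(float))) for K,r in masks]
    def f(p):
        e=0
        for K,h in H:
            g=hullmask(proj(K,w(p,box(z0,z1))));e+=1-(g&h).sum()/(g|h).sum()
        return e
    S=np.array([[0,0,0],[.02,0,0],[0,.02,0],[0,0,.15]])+init
    return min((minimize(f,init,method='Nelder-Mead',options=dict(initial_simplex=S+k,xatol=1e-4,fatol=1e-4)) for k in ([0,0,0],[.005,-.005,-.05])),key=lambda r:r.fun)
E
python3 - <<'E'
from h import *
K={c:env.get_calibration(c) for c in('scene','side')}
R={}
for c in K:
    env.read_camera(c)
    for q in('tray_a','stack_top','stack_low','cap_1'):
        R[c,q]=env.regions_of(c,q)
V=lambda a:np.array(a)*.64
# rough from the views
for n,sc,sd,z0,z1,h in (('b',(520,228),(340,197),.003,.04,.04),('a',(470,300),(405,262),.003,.04,.04),('stack',(329,372),(456,375),.003,.077,.077)):
    p0=ray(K['scene'],V(sc),h);p1=ray(K['side'],V(sd),h);print(n,p0.round(3),p1.round(3))
    ms=[]
    for c,v in(('scene',V(sc)),('side',V(sd))):
        for d in [d for q in('tray_a','stack_top','stack_low') for d in R[c,q]]:
            l,t,r,b=d['rect']
            if l<v[0]<r and t<v[1]<b: ms.append((c,d['region'])); print(c,d['confidence'],[int(i) for i in d['rect']])
    for y in ({'b':(.2,-.2,.6),'a':(.2,.5),'stack':(-.2,.1)}[n]):
        r=fit([(K[c],m) for c,m in ms],z0,z1,[*((p0+p1)/2)[:2],y]) if ms else None
        if r: print(n,r.x.round(4),r.fun/len(ms))
for c in K:
    for d in R[c,'cap_1']:
        l,t,r,b=d['rect'];print(c,round(d['confidence'],2),ray(K[c],((l+r)/2,t+ (r-l)*.3),.089).round(3))
E
```

```text
b [0.533 0.217 0.04 ] [0.517 0.223 0.04 ]
scene 0.73 [302, 120, 365, 175]
side 0.64 [181, 115, 248, 142]
side 0.5 [184, 112, 251, 142]
b [ 0.5177  0.2383 -0.1724] 0.0509666606823019
b [ 0.518   0.2383 -0.1778] 0.051708814102413014
b [ 0.5176  0.2383 -0.1754] 0.05071974588905803
a [0.578 0.02  0.04 ] [0.564 0.015 0.04 ]
scene 0.89 [263, 167, 341, 221]
side 0.95 [223, 153, 295, 194]
a [0.5698 0.0294 0.1012] 0.05831349070045527
a [0.5694 0.0296 0.0946] 0.05900069459599738
stack [ 0.539 -0.249  0.077] [ 0.529 -0.246  0.077]
scene 0.59 [175, 201, 244, 283]
scene 0.85 [185, 228, 247, 289]
side 0.62 [249, 225, 338, 265]
stack [ 0.5271 -0.2448 -0.2371] 0.3268320779531625
stack [ 0.5272 -0.2449 -0.2364] 0.3268320779531625
scene 0.85 [0.537 0.033 0.089]
scene 0.77 [0.6   0.033 0.089]
scene 0.72 [0.55  0.217 0.089]
scene 0.65 [0.647 0.028 0.089]
side 0.75 [0.647 0.035 0.089]
side 0.61 [0.543 0.213 0.089]
side 0.59 [0.599 0.041 0.089]
side 0.58 [0.548 0.032 0.089]
```

```bash
cat >> h.py <<'E'
from scipy.spatial.transform import Rotation as Ro
def go(pos,yaw,steps=None,frm=None):
    "shift in the present tool frame (mm) and turn about tool z (rad) to a tool-down pose"
    o=env.get_obs();p,r=frm or (o['tool_pos'],o['tool_rot'])
    R=Ro.from_euler('xyz',r,degrees=True);T=Ro.from_euler('xyz',[180,0,yaw],degrees=True)
    d=R.inv().apply(np.asarray(pos)-p)*1e3;rv=(R.inv()*T).as_rotvec()
    n=steps or max(1,int(np.ceil(np.linalg.norm(d)/48)))
    print('rows',n,'shift first, total',d.round(1),'per row',(d/n).round(1),'turn',rv.round(4),'per row',(rv/n).round(4))
E
python3 - <<'E'
from h import *
K=env.get_calibration('wrist');o=env.get_obs()
R=Ro.from_euler('xyz',o['tool_rot'],degrees=True)
print(K['fx'],K['k1'],R.inv().apply(K['extrinsics'][:3,3]-o['tool_pos']).round(3),(R.as_matrix().T@K['extrinsics'][:3,:3]).round(3))
print(o['qpos'])
go([.53,.235,.28],170)
E
```

```text
334.75459066893757 0.01984598742089011 [ 0.077  0.001 -0.162] [[-0.    -0.961 -0.278]
 [ 1.    -0.001  0.001]
 [-0.001 -0.278  0.961]]
[-68.63502947  18.38795879  -4.01616608  83.10853661   1.29414839
  78.54194615  -3.2584553 ]
rows 11 shift first, total [-413.7 -243.9  -57.4] per row [-37.6 -22.2  -5.2] turn [ 1.000e-04  0.000e+00 -1.842e-01] per row [ 0.      0.     -0.0167]
```

send_rows(
  plan=[
    [87,-20,-12,-40,0,0,0],
    [87,-40,-24,-17,0,0,0],
    [87,-40,-24,0,0,0,0],
    [87,-40,-24,0,0,0,0],
    [87,-40,-24,0,0,0,0],
    [87,-40,-24,0,0,0,0],
    [87,-40,-24,0,0,0,0],
    [87,-40,-24,0,0,0,0],
    [87,-40,-24,0,0,0,0],
    [87,-40,-24,0,0,0,0],
    [87,-34,-16,0,0,0,-0.09],
    [87,0,0,0,0,0,-0.09],
  ],
)

```text
time_s: 2.1
tool_pos: [0.5343, 0.2277, 0.2797]
tool_rot: [-179.9, 0.2, 169.4]
force: [-0.5, 0.8, 1.3]
grip_width: 0.0873
```

```bash
cat > look.py <<'E'
import sys
from h import *
n=sys.argv[1]
o=env.get_obs();K=env.get_calibration('wrist');im=env.read_camera('wrist')
print(o['time_s'],o['tool_pos'].round(4),o['tool_rot'].round(2))
cv2.imwrite(f'pics/{n}.png',cv2.resize(im[:,:,::-1],(800,600),interpolation=cv2.INTER_CUBIC))
np.savez(f'pics/{n}.npz',im=im,**{k:np.asarray(v) for k,v in K.items()})
E
python3 look.py w1
```

```text
2.1 [0.5343 0.2277 0.2797] [-1.7986e+02  1.7000e-01  1.6936e+02]
```

View pics/w1.png

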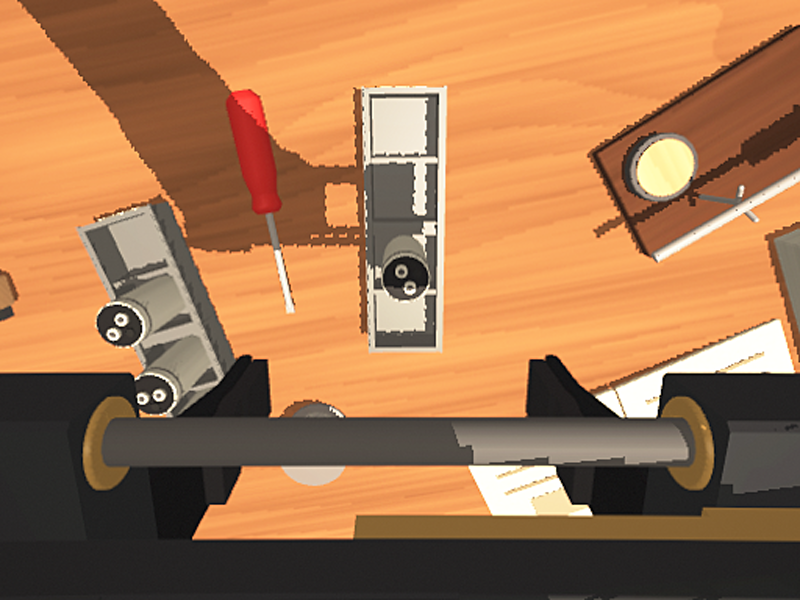

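The wrist view shows tray_b's rim corners at (362,88), (447,87), (442,352) and (370,352), and its cap top at (405,277). For tray_a, the end rim corners are at (80,228) and (158,200), the empty pocket is at (125,245), and two cap tops are at (121,324) and (157,394).

```bash
cat >> h.py <<'E'
def load(n):
    f=np.load(f'pics/{n}.npz');return {k:f[k] for k in f}
def v2(K,uv,z): return ray(K,(np.array(uv)+.5)*.64-.5,z)
def rect(c):  # c: 4 corners, ordered; long side first-last
    c=np.array(c);m=c.mean(0);a=(c[2]+c[3]-c[0]-c[1])/2;b=(c[1]+c[2]-c[0]-c[3])/2
    print('centre',m.round(4),'L',np.linalg.norm(a).round(4),'W',np.linalg.norm(b).round(4),'yaw',np.degrees(np.arctan2(a[1],a[0])).round(2))
E
python3 - <<'E'
from h import *
K=load('w1')
rect([v2(K,c,.04) for c in[(362,88),(447,87),(442,352),(370,352)]])
print('capb',v2(K,(405,277),.089))
p=[v2(K,c,.04) for c in[(80,228),(158,200)]];print('a end',p,np.linalg.norm(p[1]-p[0]))
for c in[(121,324),(157,394)]:print('cap a',v2(K,c,.089))
E
```

```text
centre [0.5184 0.2376 0.04  ] L 0.2019 W 0.0598 yaw -10.1
capb [0.54355179 0.23221418 0.089     ]
a end [array([ 0.47191671, -0.00612227,  0.04      ]), array([0.46242793, 0.05851014, 0.04      ])] 0.06532523389434451
cap a [0.54017593 0.02860497 0.089     ]
cap a [0.59702659 0.03657129 0.089     ]
```

Run:
```python
from h import *
go([.544,.2325,.048],169.9)
```

```text
rows 5 shift first, total [-11.    3.6 231.7] per row [-2.2  0.7 46.3] turn [-0.0008  0.0011 -0.0021] per row [-0.0002  0.0002 -0.0004]
```

send_rows(
  plan=[
    [87,-6,2,30,0,0,0],
    [87,-5,2,45,0,0,0],
    [87,0,0,45,0,0,0],
    [87,0,0,45,0,0,0],
    [87,0,0,40,0,0,0],
    [87,0,0,20,0,0,0],
    [87,0,0,6,0,0,0],
    [87,0,0,0,0,0,0],
  ],
)

```text
time_s: 2.95
tool_pos: [0.5412, 0.2374, 0.0482]
tool_rot: [-180.0, -0.1, 169.8]
force: [-0.8, -0.4, 0.8]
grip_width: 0.0867
```

Run:
```python
from h import *
o=env.get_obs();print(o['tool_pos'],o['tool_rot'],o['force'])
```

```text
[0.5411635  0.2373665  0.04821571] [-1.79976882e+02 -5.69918324e-02  1.69768550e+02] [-0.75482566 -0.43863153  0.79395856]
```

send_rows(
  plan=[
    [87,-3.6,-4.3,0,0,0,0],
    [87,0,0,0,0,0,0],
    [45,0,0,0,0,0,0],
    [30,0,0,0,0,0,0],
    [30,0,0,0,0,0,0],
    [30,0,0,0,0,0,0],
    [30,0,0,0,0,0,0],
    [30,0,0,0,0,0,0],
  ],
  grip_force=20,
)

```text
time_s: 3.75
tool_pos: [0.5445, 0.232, 0.0485]
tool_rot: [180.0, -0.0, 169.8]
force: [-0.1, 0.1, 0.3]
grip_width: 0.0471
```

Still closing.

send_rows(
  plan=[
    [30,0,0,0,0,0,0],
    [30,0,0,0,0,0,0],
    [30,0,0,0,0,0,0],
    [30,0,0,0,0,0,0],
  ],
)

```text
time_s: 4.15
tool_pos: [0.5445, 0.2318, 0.0486]
tool_rot: [-180.0, 0.0, 169.8]
force: [-0.0, -0.2, 0.3]
grip_width: 0.0343
```

send_rows(
  plan=[
    [30,0,0,-20,0,0,0],
    [30,0,0,-40,0,0,0],
    [30,0,0,-45,0,0,0],
    [30,0,0,-45,0,0,0],
    [30,0,0,-40,0,0,0],
    [30,-20,-25,0,0,0,-0.05],
    [30,-25,-35,0,0,0,-0.05],
    [30,-25,-35,0,0,0,-0.05],
    [30,-25,-35,0,0,0,-0.05],
    [30,-25,-35,0,0,0,-0.05],
    [30,-15,-20,0,0,0,-0.05],
    [30,0,0,0,0,0,0],
  ],
)

```text
time_s: 5.35
tool_pos: [0.6697, 0.0341, 0.2377]
tool_rot: [-179.8, -0.0, -173.4]
force: [-0.3, -0.6, -1.0]
grip_width: 0.0348
```

```bash
python3 look.py w2; python3 -c "
from h import *
print(env.get_obs()['qpos'].round(1),env.get_obs()['grip_width']);go([.66,.03,.24],188)"
```

```text
5.35 [0.6697 0.0341 0.2377] [-1.7980e+02 -2.0000e-02 -1.7342e+02]
[-20.5  21.   20.   79.4  -7.1  80.9  96.1] 0.03438622655324144
rows 1 shift first, total [ 9.5 -6.4 -2.3] per row [ 9.5 -6.4 -2.3] turn [-0.0009 -0.0012 -0.0227] per row [-0.0009 -0.0012 -0.0227]
```

View pics/w2.png

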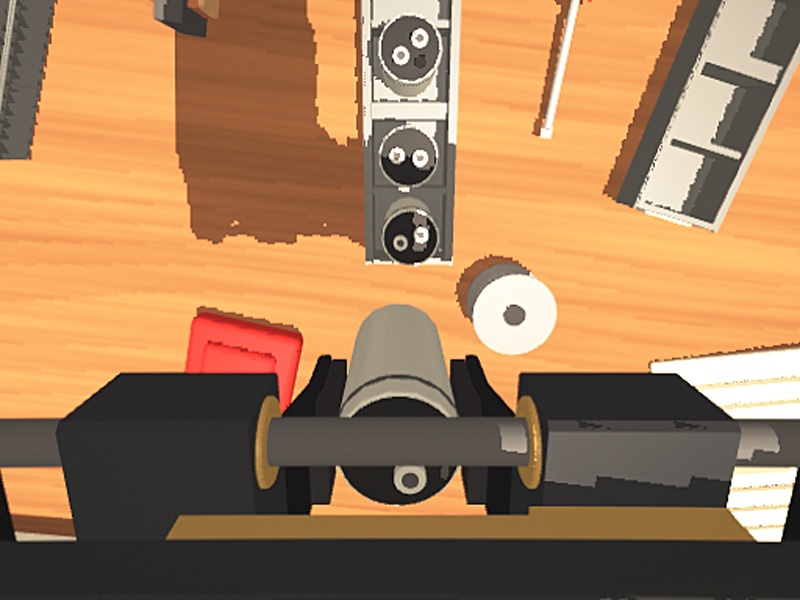

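Here the outer end of tray_a shows rim corners at (366,263) and (452,263), and cap tops at (410,46), (408,157) and (411,236). The held cap hangs straight. The empty-pocket end is out of view at the top.

Run:
```python
from h import *
K=load('w2')
for c in[(366,263),(452,263),(361,0),(462,0)]:print(v2(K,c,.04).round(4))
for c in[(410,46),(408,157),(411,236)]:print('cap a',v2(K,c,.089).round(4))
go([.59,.035,.24],188)
```

```text
[0.6719 0.0129 0.04  ]
[0.665  0.0727 0.04  ]
[ 0.5097 -0.006   0.04  ]
[0.5027 0.0552 0.04  ]
cap a [0.54   0.0269 0.089 ]
cap a [0.5971 0.0327 0.089 ]
cap a [0.6419 0.0399 0.089 ]
rows 2 shift first, total [78.4  6.8 -2.2] per row [39.2  3.4 -1.1] turn [-0.0009 -0.0012 -0.0227] per row [-0.0004 -0.0006 -0.0114]
```

send_rows(
  plan=[
    [30,30,3,0,0,0,0],
    [30,35,3,-2,0,0,0],
    [30,10,1,0,0,0,0],
    [30,0,0,0,0,0,0],
    [30,0,0,0,0,0,0],
  ],
)

```text
time_s: 5.9
tool_pos: [0.5935, 0.0391, 0.241]
tool_rot: [180.0, 0.1, -173.0]
force: [0.6, -0.1, -0.9]
grip_width: 0.0347
```

```bash
python3 look.py w3; python3 -c "
from h import *
go([.4937,.0226,.16],186.6)"
```

```text
5.9 [0.5935 0.0391 0.241 ] [ 1.7996e+02  9.0000e-02 -1.7296e+02]
rows 3 shift first, total [101.4  -3.8  80.6] per row [33.8 -1.3 26.9] turn [0.0002 0.0012 0.0071] per row [0.0001 0.0004 0.0024]
```

View pics/w3.png

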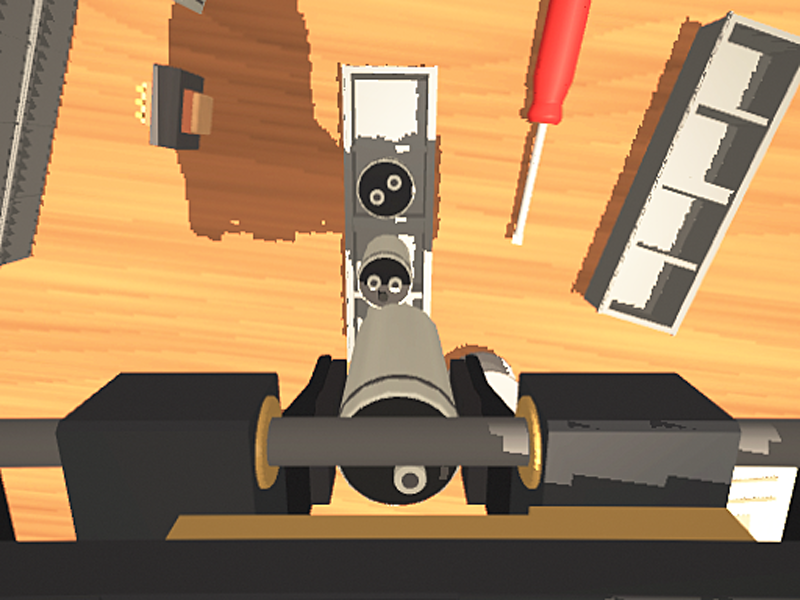

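The near-end rim corners of tray_a are at (342,66) and (438,66), with the empty pocket at about (388,105). Emptied tray_b is at the right.

Run:
```python
from h import *
K=load('w3')
p=[v2(K,c,.04) for c in[(342,66),(438,66)]];print(p,np.linalg.norm(p[0]-p[1]),(p[0]+p[1])/2)
for c in[(386,188),(385,281)]:print('cap a',v2(K,c,.089).round(4))
print('pocket inner',[v2(K,c,.04).round(4) for c in[(352,75),(428,75)]])
# stack visible left, tray_b corners
rect([v2(K,c,.04) for c in[(731,12),(835,42),(673,334),(601,309)]])
```

```text
[array([ 0.47185629, -0.00995408,  0.04      ]), array([0.4643677 , 0.05063275, 0.04      ])] 0.06104787050322521 [0.46811199 0.02033933 0.04      ]
cap a [0.5402 0.0272 0.089 ]
cap a [0.5961 0.0331 0.089 ]
pocket inner [array([ 0.4763, -0.0031,  0.04  ]), array([0.4703, 0.0451, 0.04  ])]
centre [0.517  0.2392 0.04  ] L 0.2023 W 0.0633 yaw -11.49
```

send_rows(
  plan=[
    [30,25,-1,0,0,0,0],
    [30,35,-1.5,20,0,0,0],
    [30,30,-1,30,0,0,0.007],
    [30,11,0,30,0,0,0],
    [30,0,0,0,0,0,0],
    [30,0,0,0,0,0,0],
    [30,0,0,0,0,0,0],
  ],
)

```text
time_s: 6.65
tool_pos: [0.4958, 0.0225, 0.1625]
tool_rot: [-180.0, 0.2, -173.5]
force: [1.2, -0.2, -0.8]
grip_width: 0.0346
```

```bash
python3 -c "
from h import *
print(env.get_obs()['tool_pos'],env.get_obs()['tool_rot']);go([.494,.023,.0495],186.8)"
```

```text
[0.4957698  0.02247479 0.1624633 ] [-179.98439363    0.20660346 -173.4535342 ]
rows 3 shift first, total [  2.1   0.8 113. ] per row [ 0.7  0.3 37.7] turn [-0.0003  0.0036 -0.0044] per row [-0.0001  0.0012 -0.0015]
```

send_rows(
  plan=[
    [30,2,-0.5,20,0,0,0],
    [30,0,0,30,0,0,0],
    [30,0,0,25,0,0,0],
    [30,0,0,20,0,0,0],
    [30,0,0,13,0,0,0],
    [30,0,0,0,0,0,0],
    [30,0,0,0,0,0,0],
  ],
)

```text
time_s: 7.35
tool_pos: [0.4927, 0.0216, 0.0536]
tool_rot: [-180.0, 0.1, -173.5]
force: [0.1, 0.0, -0.0]
grip_width: 0.0351
```

send_rows(
  plan=[
    [30,-0.5,1,2,0,0,0],
    [30,0,0,1.5,0,0,0],
    [30,0,0,1,0,0,0],
    [30,0,0,0.5,0,0,0],
    [30,0,0,0,0,0,0],
  ],
)

```text
time_s: 7.85
tool_pos: [0.4922, 0.0226, 0.0484]
tool_rot: [180.0, 0.1, -173.5]
force: [-2.4, -1.1, 5.3]
grip_width: 0.0347
```

Contact is at the expected height, so I'll release and rise.

send_rows(
  plan=[
    [50,0,0,-0.3,0,0,0],
    [70,0,0,0,0,0,0],
    [80,0,0,0,0,0,0],
    [80,0,0,0,0,0,0],
    [80,0,0,0,0,0,0],
    [80,0,0,-25,0,0,0],
    [80,0,0,-45,0,0,0],
    [80,0,0,-50,0,0,0],
    [80,-20,0,-45,0,0,0],
    [80,-30,0,-30,0,0,0],
    [80,0,0,0,0,0,0],
    [80,0,0,0,0,0,0],
  ],
)

```text
time_s: 9.05
tool_pos: [0.5414, 0.0282, 0.2427]
tool_rot: [-180.0, -0.0, -173.5]
force: [-0.0, 0.5, -0.4]
grip_width: 0.0797
```

```bash
python3 look.py w4
```

```text
9.05 [0.5414 0.0282 0.2427] [-1.7998e+02 -1.0000e-02 -1.7346e+02]
```

View pics/w4.png

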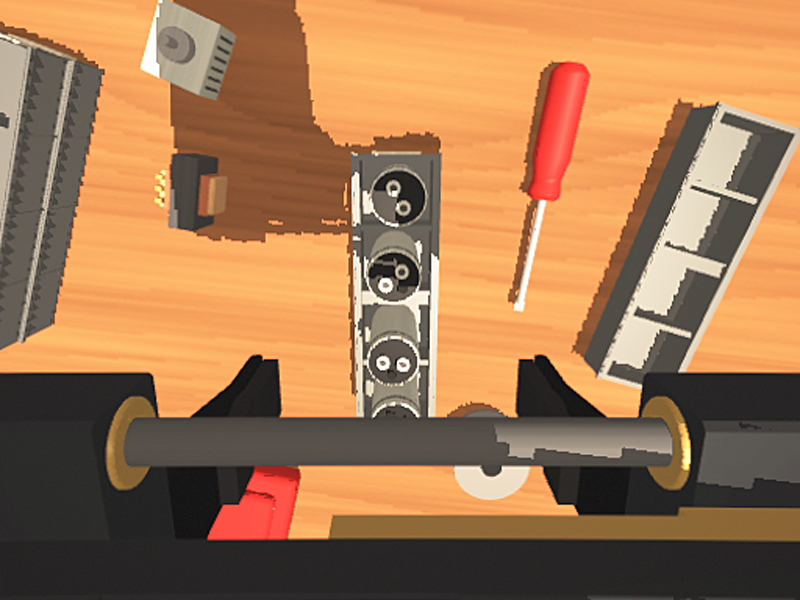

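All four capacitors stand upright in tray_a (tops at (398,196), (393,275), (393,361) and (398,410)). Emptied tray_b at the right is undisturbed. Next I'll measure the stack.

send_rows(
  plan=[
    [80,6,-40,-10,0,0,0],
    [80,6.6,-46,-10,0,0,0],
    [80,6.6,-46,-10,0,0,0],
    [80,6.6,-46,-10,0,0,0],
    [80,6.6,-46,-10,0,0,0],
    [80,6.6,-46,-10,0,0,0],
    [80,6.6,-46,0,0,0,0],
    [80,0,0,0,0,0,0.144],
    [80,0,0,0,0,0,0.144],
    [80,0,0,0,0,0,0.144],
    [80,0,0,0,0,0,0.144],
    [80,0,0,0,0,0,0.144],
  ],
)

```text
time_s: 10.3
tool_pos: [0.5304, -0.2904, 0.3006]
tool_rot: [-180.0, -0.2, 144.9]
force: [-0.5, 0.6, 0.5]
grip_width: 0.0799
```

send_rows(
  plan=[
    [50,0,0,0,0,0,0.144],
    [50,0,0,0,0,0,0.144],
    [50,0,0,0,0,0,0.144],
    [50,0,0,0,0,0,0.144],
    [50,0,0,0,0,0,0.144],
    [50,0,0,0,0,0,0.144],
    [50,0,0,0,0,0,0.144],
    [50,0,0,0,0,0,0.144],
    [50,0,0,0,0,0,0],
    [50,0,0,0,0,0,0],
  ],
)

```text
time_s: 11.3
tool_pos: [0.5311, -0.2905, 0.3015]
tool_rot: [-179.9, -0.1, 79.5]
force: [-0.3, -0.2, -0.2]
grip_width: 0.05
```

```bash
python3 look.py w5; python3 -c "
from h import *
print(env.get_obs()['qpos'].round(1))
K=load('w4')
rect([v2(K,c,.04) for c in[(720,103),(799,128),(668,387),(598,378)]])"
```

```text
11.3 [ 0.5311 -0.2905  0.3015] [-1.7987e+02 -6.0000e-02  7.9470e+01]
[-13.5  14.7  48.9  84.  -11.1  86.4  24.6]
centre [0.5159 0.2348 0.04  ] L 0.1982 W 0.0547 yaw -10.41
```

View pics/w5.png

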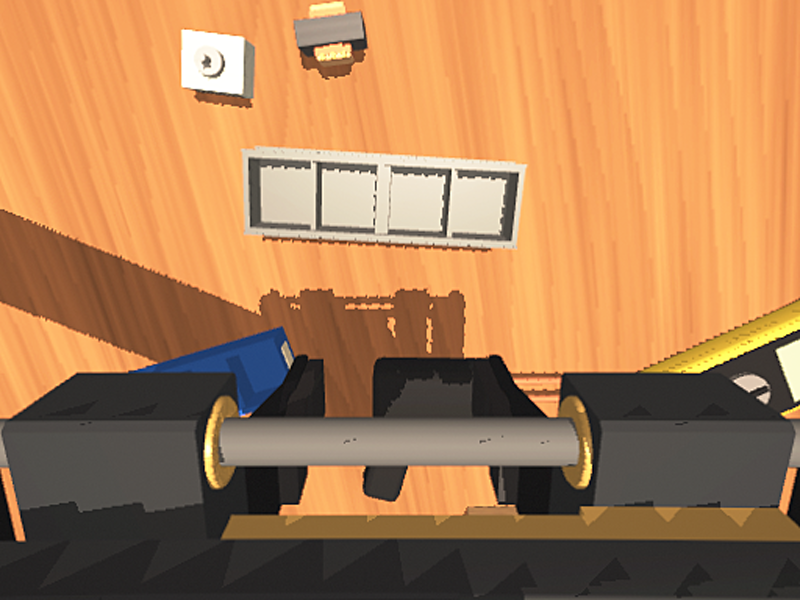

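The stack's top rim corners are at (244,150), (527,164), (518,249) and (245,234).

Run:
```python
from h import *
K=load('w5')
rect([v2(K,c,.077) for c in[(244,150),(244,234),(518,249),(527,164)]])
d=[v2(K,c,.073) for c in((384,162),(382,234))];print('middle divider',d,sum(d)/2)
go([.518,.237,.20],79.9)
```

```text
centre [ 0.5283 -0.2458  0.077 ] L 0.2024 W 0.0605 yaw -13.47
middle divider [array([ 0.53348919, -0.21943362,  0.073     ]), array([ 0.52212013, -0.27015851,  0.073     ])] [ 0.52780466 -0.24479606  0.073     ]
rows 12 shift first, total [ 516.1 -109.6  102.4] per row [43.  -9.1  8.5] turn [-0.0017 -0.0008 -0.0079] per row [-0.0001 -0.0001 -0.0007]
```

send_rows(
  plan=[
    [50,40,-8,0,0,0,0],
    [50,44,-9.4,0,0,0,0],
    [50,44,-9.4,0,0,0,0],
    [50,44,-9.4,0,0,0,0],
    [50,44,-9.4,0,0,0,0],
    [50,44,-9.4,0,0,0,0],
    [50,44,-9.4,0,0,0,0],
    [50,44,-9.4,0,0,0,0],
    [50,44,-9.4,10,0,0,0],
    [50,44,-9.4,20,0,0,0],
    [50,36,-7,30,0,0,-0.008],
    [50,0,0,30,0,0,0],
  ],
)

```text
time_s: 12.55
tool_pos: [0.5202, 0.1987, 0.2113]
tool_rot: [-179.9, -0.1, 80.5]
force: [0.2, 0.4, -0.6]
grip_width: 0.0501
```

send_rows(
  plan=[
    [50,0,0,0,0,0,0],
    [50,0,0,0,0,0,0],
  ],
)

```text
time_s: 12.75
tool_pos: [0.522, 0.1902, 0.2131]
tool_rot: [-180.0, 0.1, 79.7]
force: [0.0, -0.9, 0.3]
grip_width: 0.0502
```

```bash
python3 look.py w6;python3 -c "
from h import *
go([.518,.237,.06],79.9)"
```

```text
12.75 [0.522  0.1902 0.2131] [-1.7998e+02  5.0000e-02  7.9730e+01]
rows 4 shift first, total [ 45.1 -13.4 154.4] per row [11.3 -3.4 38.6] turn [ 0.0016 -0.0008 -0.0041] per row [ 0.0004 -0.0002 -0.001 ]
```

View pics/w6.png

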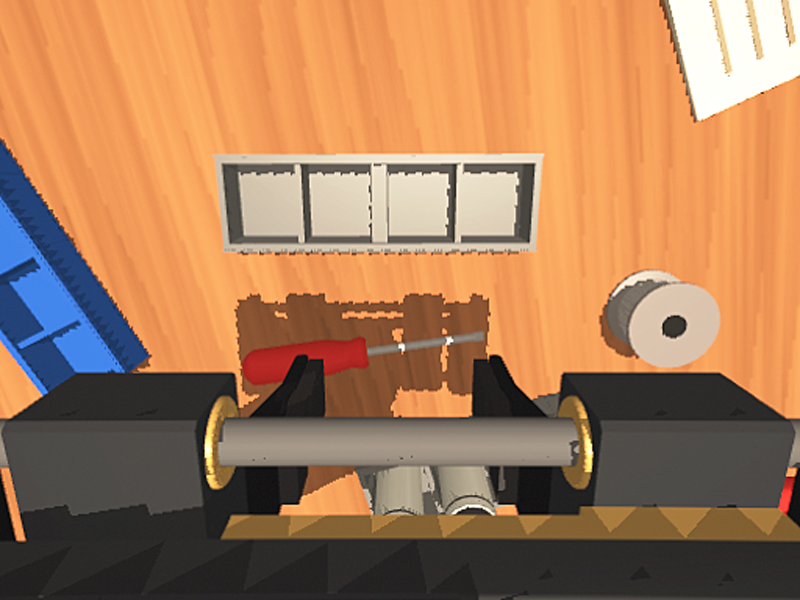

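A clear view of tray_b: rim corners (217,156), (543,155), (536,250) and (224,251), middle divider from about (380,164) to (380,243).

Run:
```python
from h import *
K=load('w6')
rect([v2(K,c,.04) for c in[(217,156),(224,251),(536,250),(543,155)]])
d=[v2(K,c,.036) for c in((380,164),(380,243))];print('middle divider',d,sum(d)/2)
go([.518,.237,.06],79.9)
```

```text
centre [0.5188 0.2366 0.04  ] L 0.201 W 0.059 yaw -10.09
middle divider [array([0.52320731, 0.26075166, 0.036     ]), array([0.51383941, 0.21185312, 0.036     ])] [0.51852336 0.23630239 0.036     ]
rows 4 shift first, total [ 45.1 -13.4 154.4] per row [11.3 -3.4 38.6] turn [ 0.0016 -0.0008 -0.0041] per row [ 0.0004 -0.0002 -0.001 ]
```

send_rows(
  plan=[
    [50,22,-6,0,0,0,0],
    [50,22.5,-6.6,30,0,0,0],
    [50,0,0,45,0,0,0],
    [50,0,0,45,0,0,0],
    [50,0,0,28,0,0,0],
    [50,0,0,0,0,0,0],
    [50,0,0,0,0,0,0],
  ],
)

```text
time_s: 13.5
tool_pos: [0.5192, 0.2372, 0.0671]
tool_rot: [179.9, -0.1, 79.7]
force: [0.1, -0.4, 0.4]
grip_width: 0.0501
```

```bash
python3 -c "
from h import *
go([.5187,.2365,.012],79.9)"
```

```text
rows 2 shift first, total [-0.8 -0.5 55.1] per row [-0.4 -0.3 27.5] turn [ 0.0023 -0.0017 -0.0039] per row [ 0.0012 -0.0009 -0.002 ]
```

send_rows(
  plan=[
    [50,-0.8,-0.5,20,0,0,0],
    [50,0,0,20,0,0,0],
    [50,0,0,10,0,0,0],
    [50,0,0,5,0,0,0],
    [50,0,0,0,0,0,0],
  ],
)

```text
time_s: 14.0
tool_pos: [0.5177, 0.237, 0.0109]
tool_rot: [179.9, -0.1, 79.7]
force: [0.1, -0.0, 0.2]
grip_width: 0.0503
```

send_rows(
  plan=[
    [5,0,0,0,0,0,0],
    [5,0,0,0,0,0,0],
    [5,0,0,0,0,0,0],
    [5,0,0,0,0,0,0],
    [5,0,0,0,0,0,0],
    [5,0,0,0,0,0,0],
    [5,0,0,0,0,0,0],
    [5,0,0,0,0,0,0],
    [5,0,0,0,0,0,0],
    [5,0,0,0,0,0,0],
  ],
  grip_force=35,
)

```text
time_s: 15.0
tool_pos: [0.5171, 0.2367, 0.0099]
tool_rot: [180.0, -0.0, 79.7]
force: [1.7, -0.4, 0.1]
grip_width: 0.0096
```

send_rows(
  plan=[
    [5,0,0,-5,0,0,0],
    [5,0,0,-15,0,0,0],
    [5,0,0,-30,0,0,0],
    [5,0,0,-40,0,0,0],
    [5,0,0,-40,0,0,0],
    [5,0,0,-40,0,0,0],
    [5,0,0,-30,0,0,0],
    [5,0,0,-10,0,0,0],
    [5,0,0,0,0,0,0],
  ],
)

```text
time_s: 15.9
tool_pos: [0.5175, 0.237, 0.2217]
tool_rot: [179.9, -0.1, 79.7]
force: [0.3, -0.1, -2.3]
grip_width: 0.0096
```

```bash
python3 -c "
from h import *
o=env.get_obs();print(o['grip_width'],o['wrist_torque'])
go([.528,-.2455,.22],76.3)"
```

```text
0.009584438318735936 [-0.11336705  0.04747068 -0.03588118]
rows 11 shift first, total [-472.9   96.3    0.7] per row [-43.    8.8   0.1] turn [ 0.0021 -0.0026  0.06  ] per row [ 0.0002 -0.0002  0.0055]
```

send_rows(
  plan=[
    [5,-20,4,0,0,0,0],
    [5,-34,7,0,0,0,0],
    [5,-40,8,0,0,0,0],
    [5,-40,8,0,0,0,0],
    [5,-40,8,0,0,0,0],
    [5,-40,8,0,0,0,0],
    [5,-40,8,0,0,0,0],
    [5,-40,8,0,0,0,0],
    [5,-40,8,0,0,0,0],
    [5,-40,8,0,0,0,0],
    [5,-40,8,0,0,0,0],
    [5,-34,8,0,0,0,0],
  ],
)

```text
time_s: 17.1
tool_pos: [0.5239, -0.2233, 0.2177]
tool_rot: [-179.8, 0.0, 79.6]
force: [0.5, -0.0, -2.0]
grip_width: 0.01
```

send_rows(
  plan=[
    [5,-18,4,0,0,0,0.03],
    [5,-6,1,0,0,0,0.03],
    [5,0,0,0,0,0,0],
    [5,0,0,0,0,0,0],
    [5,0,0,0,0,0,0],
  ],
)

```text
time_s: 17.6
tool_pos: [0.5273, -0.2429, 0.2194]
tool_rot: [-180.0, -0.1, 76.5]
force: [-0.1, 0.4, -2.0]
grip_width: 0.0096
```

```bash
python3 look.py w7; python3 -c "
from h import *
o=env.get_obs();print(o['grip_width'],o['wrist_torque'])
go([.528,-.2455,.12],76.3)"
```

```text
17.6 [ 0.5273 -0.2429  0.2194] [-1.7995e+02 -6.0000e-02  7.6480e+01]
0.009669147942500136 [-0.07849665  0.05371207 -0.01325036]
rows 3 shift first, total [-2.3  1.2 99.6] per row [-0.8  0.4 33.2] turn [-0.0004 -0.001   0.003 ] per row [-0.0001 -0.0003  0.001 ]
```

View pics/w7.png

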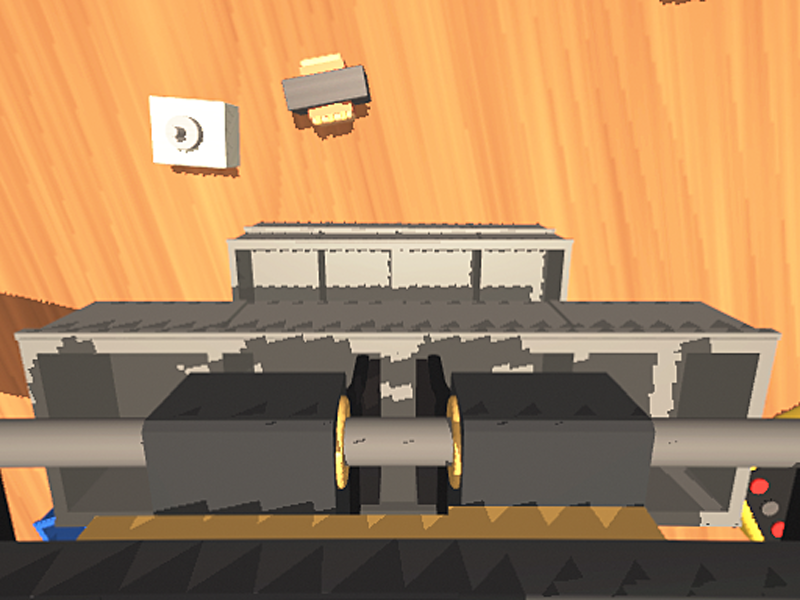

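The held tray is level and parallel to the stack below: held back rim (17,335)–(778,333), stack back rim (228,241)–(572,241). I'll compare their midpoints.

Run:
```python
from h import *
K=load('w7')
for n,z,c in(('held',.249,[(17,335),(778,333)]),('stack',.077,[(228,241),(572,241)])):
    a,b=[v2(K,i,z) for i in c];t=np.arctan2(*(b-a)[1::-1]);m=(a+b)/2-.029*np.array([-np.sin(t),np.cos(t),0])
    print(n,np.linalg.norm(b-a),'yaw',np.degrees(t),'centre',m)
go([.528,-.2455,.12],76.3)
```

```text
held 0.20156268076003753 yaw -13.369622775315541 centre [ 0.52729218 -0.2413129   0.249     ]
stack 0.20093661803190738 yaw -13.534216044257862 centre [ 0.52768096 -0.2448776   0.077     ]
rows 3 shift first, total [-2.3  1.2 99.6] per row [-0.8  0.4 33.2] turn [-0.0004 -0.001   0.003 ] per row [-0.0001 -0.0003  0.001 ]
```

send_rows(
  plan=[
    [5,-3.2,1.2,15,0,0,0],
    [5,0,0,30,0,0,0],
    [5,0,0,30,0,0,0],
    [5,0,0,25,0,0,0],
    [5,0,0,15,0,0,0],
    [5,0,0,5,0,0,0],
    [5,0,0,0,0,0,0],
    [5,0,0,0,0,0,0],
  ],
)

```text
time_s: 18.45
tool_pos: [0.5283, -0.2487, 0.101]
tool_rot: [179.9, 0.0, 76.3]
force: [0.1, -0.1, -1.7]
grip_width: 0.0098
```

```bash
python3 -c "
from h import *
go([.5278,-.2455,.085],76.3)"
```

```text
rows 1 shift first, total [ 3.  -1.3 16. ] per row [ 3.  -1.3 16. ] turn [0.002  0.0002 0.0001] per row [0.002  0.0002 0.0001]
```

send_rows(
  plan=[
    [5,2,-0.5,6,0,0,0],
    [5,0,0,5,0,0,0],
    [5,0,0,3,0,0,0],
    [5,0,0,1,0,0,0],
    [5,0,0,1,0,0,0],
    [5,0,0,0,0,0,0],
  ],
)

```text
time_s: 19.05
tool_pos: [0.5276, -0.2463, 0.084]
tool_rot: [180.0, -0.0, 76.3]
force: [0.7, -0.3, -2.1]
grip_width: 0.0099
```

send_rows(
  plan=[
    [5,0,0,1,0,0,0],
    [5,0,0,0,0,0,0],
    [5,0,0,0,0,0,0],
  ],
)

```text
time_s: 19.35
tool_pos: [0.5276, -0.2463, 0.0839]
tool_rot: [180.0, -0.0, 76.3]
force: [-3.0, 0.5, 6.3]
grip_width: 0.0096
```

Contact is at the seated height (a foot resting on the rim would have touched 3 mm higher). I'll release and withdraw.

send_rows(
  plan=[
    [20,0,0,-0.3,0,0,0],
    [45,0,0,0,0,0,0],
    [45,0,0,0,0,0,0],
    [45,0,0,0,0,0,0],
    [45,0,0,0,0,0,0],
    [45,0,0,0,0,0,0],
    [45,0,0,-10,0,0,0],
    [45,0,0,-30,0,0,0],
    [45,0,0,-45,0,0,0],
    [45,0,0,-45,0,0,0],
    [45,-20,0,-45,0,0,0],
    [45,-30,0,-20,0,0,0],
  ],
)

```text
time_s: 20.55
tool_pos: [0.518, -0.2943, 0.2836]
tool_rot: [179.6, -0.0, 76.6]
force: [-0.2, -0.8, -0.2]
grip_width: 0.0451
```

```bash
python3 look.py w8; python3 -c "
from h import *
a=env.read_camera('side')[:,:,::-1]
b=env.read_camera('scene')[:,:,::-1]
c=cv2.imread('pics/w8.png')[60:360,150:650]
d=np.vstack([np.hstack([cv2.resize(a[90:290,160:360],(400,300)),cv2.resize(b[100:300,170:370],(400,300))]),np.pad(cv2.resize(c,(500,300)),((0,0),(0,300),(0,0)))])
cv2.imwrite('pics/f.png',d)"
```

```text
20.55 [ 0.518  -0.2943  0.2836] [ 1.7959e+02 -4.0000e-02  7.6560e+01]
```

View pics/f.png

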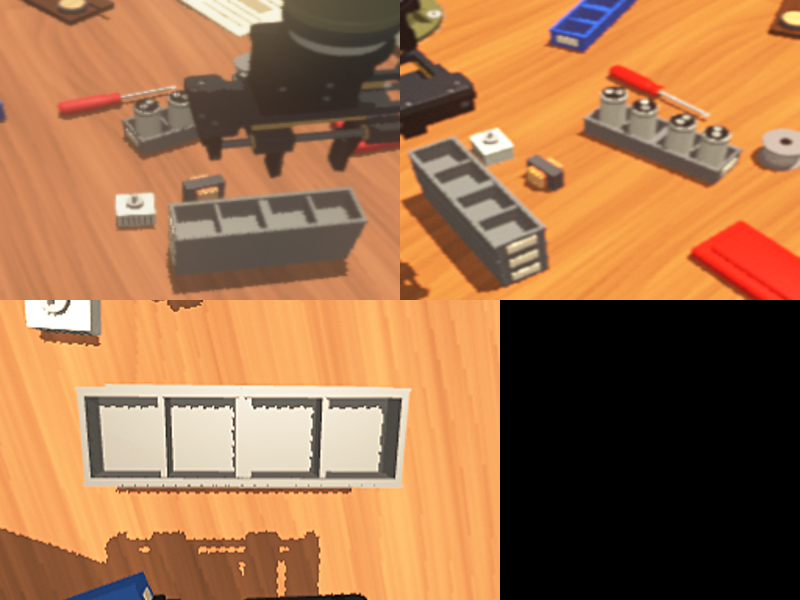

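The three trays are stacked flush and level, all four capacitors stand in tray_a, and the bystanders are unmoved. I'll do a numeric check, then hand in.

send_rows(
  plan=[
    [45,0,0,0,0,0,0],
    [45,0,0,0,0,0,0],
    [45,0,0,0,0,0,0],
  ],
)

```text
time_s: 21.0
tool_pos: [0.5158, -0.2934, 0.2771]
tool_rot: [-179.9, -0.0, 76.4]
force: [1.0, 0.6, -0.2]
grip_width: 0.0452
```

```bash
python3 -c "
from h import *
K=load('w8')
rect([v2(K,c,.114) for c in[(227,148),(236,246),(554,247),(560,149)]])
print(env.sign_off())"
```

```text
centre [ 0.5284 -0.2463  0.114 ] L 0.2024 W 0.0599 yaw -13.66
the job is handed in; nothing more can be done
None
```

I moved the lone capacitor into tray_a's empty end pocket and set the emptied tray_b on top of the stack. The job was handed in at about 21 s of the 51 s allowed, and signing off gives no verdict.

- **Capacitors:** the final pictures show all four standing upright in tray_a. The moved one touched the pocket floor at the height I expected, and I let go there.
- **Stacked tray:** tray_b measures at (0.528, -0.246) m, turned -13.7°. The stack measured (0.528, -0.246) m and -13.5° before placing. Contact came at the fully seated height, and the three trays look flush and level.
- **Bystanders:** they look unmoved in the last pictures. I did not measure this.
- **Disagreements:** the first fit to the network regions failed for the stack, and one early tray_a corner reading was about 10 mm off. I replaced both with wrist-camera measurements before placing anything there.

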